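# Put the craft hammer back into its cutout in the sloped tool tray

## Robot

A 7-joint arm with a two-finger parallel gripper is mounted at the origin on the work surface; the furniture and walls round the work are solid. World frame = base frame: x ahead of the robot, y to its left, z up, the work surface at z = 0. Lengths are in m, angles in rad, forces in N, time in s.
With the tool pointing down it reaches from about 0.4 to 0.875 m from the base axis. Payload 19.3 kg.
Tool frame: the origin (TCP) lies midway between the tips of the shut fingers; the grasp point (between the pads) lies 19 mm behind it; z points along the fingers, y is the line along which they close (so a half turn about z gives the same grasp; the last joint's range is limited). The gripper opens to 85 mm and grips with 20 to 120 N. Pads are 22 mm wide; open, the fingers measure 114 mm over their backs; the gripper's body (76 mm by 85 mm) begins 54 mm behind the grasp point. The pads swing forward as they close: fully open they stand 13 mm farther back than shut.
Start: joints at [-1.355, 0.521, -0.036, 1.599, 0.021, 1.021, -0.113], TCP at [0.176, 0.6, 0.231] pointing down, gripper open.
Joint ranges: [-2.91, 2.91], [-0.3, 2.13], [-1.5, 1.42], [0.17, 2.43], [-1.26, 4.41], [0.16, 1.93], [-2.52, 2.52]. Speed limits (rad/s): [1.89, 1.89, 2.39, 2.39, 3.01, 3.01, 3.01].

## Interface

Orientations are given as [roll, pitch, yaw] about the fixed x, y, z axes, in that order (R = Rz(yaw) Ry(pitch) Rx(roll)).
In Python, from workcell import * gives the robot as it stands. The module is installed in compiled form; this text tells all that it offers.
- The arm moves only by the tool play_rows, never from a script. Its argument "deltas" is a list of rows, each a list of 7 numbers: the shift along the tool's x, y, z in units of 500 mm (1.0 is 500 mm), then the turn, a rotation vector about the tool's x, y, z in units of 120 degrees (1.0 is 120 degrees), then the closure, from 0 (fully open) to 1 (shut). A call has 1 to 10 rows; each row is the pose to reach, as a shift and turn from the pose commanded when the call began, along the tool's axes at that moment; what a row does not reach only later rows make up. A row lasts 1/10 s, in which the tool goes at most 50 mm and 8.59 degrees, less where a joint would pass 70% of its speed; a pose out of reach is approached as far as the arm can. A call with a number of a shift or a turn outside -1 to 1 is refused whole. A call with a gripper value outside its range is refused whole. The fingers move at their own pace and stop on an object; "newtons" is the grip in N (left out, the last holds). Time passes only in rows, so rows that repeat a pose let the fingers close. It gives the time, the measured TCP pose, the force, the opening and the grip force at its end, in the units of the state.
- observe(): the state, without advancing time (a new reading comes with each control period).
- grab_frame(name): name is "side" or "top" or "wrist"; returns the picture (384x512x3 uint8, red, green, blue); there is no depth.
- get_calibration(name): a dict with "fovy" (degrees; the focal length in pixels is half the picture's height over the tangent of half this angle, whatever the lens; pixels are square), "cx", "cy" (the principal point, pixels), "xyz" and "rotation" of the camera in the world. Camera axes: x right, y down, z forward; pixel columns grow to the right and rows downward; lengths in m; the calibration is good to about 2 mm. A picture is of the moment at which its call begins: read the wrist's pose just before it. get_calibration takes no time and is no camera call; for the wrist camera it gives the pose at the moment of the call.
- job_done(): hands the job in; it is judged then, once.
The state is a dict: "clock": time; "qpos": joint angles; "qd": joint speeds; "joint_efforts": joint torques, N m; "position": TCP position; "tool_rot": TCP orientation; "force": force on the tool from outside, world axes, zero at the start; "moment": the same for the moment, N m; "grip_width": finger opening in m; "finger_force": force on a finger pad.
Only numpy, scipy, OpenCV 4.12 (cv2) and the standard library are available. Lean on these libraries where they do the work, as an engineer would, in place of code of your own. Each camera call takes 0.05 s, during which the arm holds its last target. There are 200 camera calls.

## Task

The nut cracking is done: put the craft hammer back into its hammer-shaped cutout in the sloped blue tool tray, and press it in until head and handle both lie fully home on the cutout's floor, held by the clips. The insert with the cutout may sit a little to one side or the other across its frame, so feel for the place. Leave the paint jar, the tape roll and the stapler where they are.

Things in the scene. Friction and masses are not known exactly. Their poses are not given: they have to be found in the camera images.
- hammer_grip (a point): Middle of the craft hammer's wooden handle, half-way up: grip it here (balance point). The hammer lies on its side, 26 mm high; its underside is 13 mm below this point. Axes: x along the handle toward the head, y toward the round striking face, z up while it lies on the table. Handle 22 mm wide, top 12 mm above this point.
- hammer_head (a point): Middle of the hammer's steel head, 50 mm ahead of hammer_grip; same axes. The head is 26 mm thick along x and runs across the handle: 45 mm to +y (round face) but only 32 mm to -y (narrow peen).
- hammer_end (a point): Point near the black rubber end of the handle, 90 mm behind hammer_grip, half-way up; same axes. The handle ends 5 mm farther back.
- hammer: The hammer as a whole, about 0.22 kg; origin on its underside, 13 mm below hammer_grip; same axes.
- tray: Sloped tool tray on a fixed wooden stand, face tilted 28 degrees. Origin: middle of the 216 x 171 mm wooden frame, in the plane of the blue insert's face, 88 mm above the table. The face looks to the right (-y side). Axes: x up the slope, y across, z out of the face. The insert, 190 x 140 mm, is stuck up to 7 mm to +y or -y of the middle; this is not in the pose: feel or see it.
- cutout (a point): Nominal place of hammer_grip when seated (tray x = 16 mm, y = 0, z = -1 mm; tray axes). True y is off by the insert's shift. The hammer-shaped cutout, yellow floor 14 mm deep, 1.5 mm larger all round, edges rounded 2 mm, takes the hammer with axes parallel to the tray's. A finger scoop of the same depth crosses it here: 20 mm up and down the slope, 50 mm to each side.
- clips (a point): Nominal point between two black sprung clips in the cutout that pinch the handle, 45 mm down the slope from point cutout, 9 mm below the tray's face (also shifted in y with the insert). The hammer drops in about 6 mm, then its handle stands on the clips; a push of about 8 to 15 N straight into the face, on the handle here, brings it to the floor.
- jar_mid (a point): Centre of the white paint jar, 46 mm across and 46 mm tall. Bystander.
- tape_mid (a point): Centre of the roll of masking tape lying flat, 104 mm across, 25 mm high. Bystander.
- stapler_mid (a point): Centre of the stapler, 114 x 32 x 37 mm. Bystander.

How it is judged:
By the outcome, as a careful person would: the job done as asked, in the order asked, and still so for the second after the job is handed in, with the robot touching nothing.
It also fails if it takes over 58 s, if anything falls off the work surface, if the arm or the gripper's body presses on something with over 40 N, if the wrist force passes 120 N, or if a joint passes its speed limit or range.

## Working session

There is one attempt and no reset: what is moved stays moved. The work goes in short steps, Python scripts to look and compute and a tool call to move; the robot and the scene stay as the last step left them, time stands still between calls to the robot, and variables do not carry over. Pictures are saved under pics/ and viewed, at most 10 in all, crops included, and the job is handed in when it is done.

Besides the shell and the picture viewer there is one more tool, called after ">>>" as name([rows], argument=value, ...), one row to a line, values as JSON. play_rows: Moves the arm, as the interface text tells. Its arguments: {"type":"object","properties":{"deltas":{"type":"array"},"newtons":{"type":"number"}},"required":["deltas"]}

```bash
mkdir -p pics; python3 - <<'E'
from workcell import *
import cv2, numpy as np
s=observe();print(s)
for n in("top","side","wrist"):
    c=get_calibration(n);print(n,c)
    cv2.imwrite(f"pics/{n}0.png",grab_frame(n)[:,:,::-1])
E
```

```text
{'clock': 0.0, 'qpos': array([-1.35519977,  0.52202705, -0.03631225,  1.60002822,  0.02119861,
        1.02109466, -0.11281196]), 'qd': array([-1.35148160e-05, -8.14073191e-04,  1.81281704e-03, -6.58244912e-04,
       -1.10160368e-03, -5.00422832e-04, -1.56696952e-03]), 'joint_efforts': array([-8.49961161e-04, -9.27095389e+01,  1.97932407e+00, -3.69929087e+01,
        1.76947145e-02,  8.31427606e-03, -1.80850049e-05]), 'position': array([0.176147  , 0.59929847, 0.23071054]), 'tool_rot': array([-3.14042382e+00,  9.07470912e-05,  2.85576072e+00]), 'force': array([-0.3503696 ,  0.07353009,  0.395294  ]), 'moment': array([-0.00251201,  0.04069292,  0.01768746]), 'finger_force': 0.0, 'grip_width': 0.08542312215211981}
top {'fovy': 47.116372690297545, 'cx': 255.2722740030963, 'cy': 197.15836753401214, 'xyz': array([0.39802258, 0.00906665, 1.20866302]), 'rotation': array([-3.01757416, -0.00633681, -1.55665096])}
side {'fovy': 42.064952624906645, 'cx': 248.6913190258545, 'cy': 179.6211241454434, 'xyz': array([0.60674871, 0.91205042, 0.64424687]), 'rotation': array([-2.12788981e+00,  8.06354058e-05,  3.07323034e+00])}
wrist {'fovy': 58.713950432971565, 'cx': 256.8904121473321, 'cy': 196.86571229261781, 'xyz': array([0.09873201, 0.62197794, 0.37421733]), 'rotation': array([2.82447692e+00, 9.54418919e-04, 1.28504201e+00])}
```

View pics/top0.png

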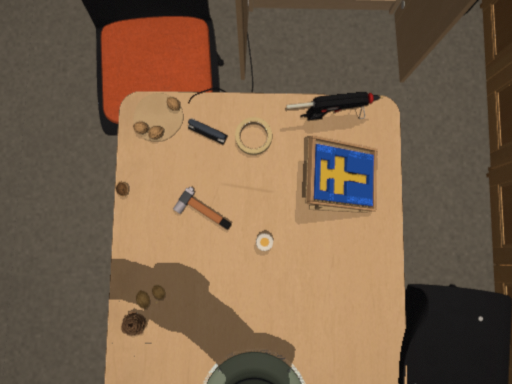

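View pics/side0.png

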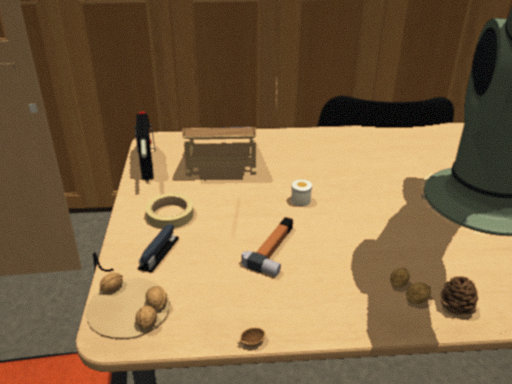

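Top view: hammer with head at about (185,200) and black end at (230,227); tray at (340,175), its cutout head pointing left; jar (264,241), tape (254,137), stapler (207,131). The side view shows the hammer with head at (260,263) and the tray only from behind.

```bash
cat > h.py <<'E'
import numpy as np, cv2
from workcell import *
from scipy.spatial.transform import Rotation as R
def eul(e): return R.from_euler('xyz',e)
def cam(n):
    c=get_calibration(n); return dict(f=192/np.tan(np.radians(c['fovy']/2)),c=np.array([c['cx'],c['cy']]),t=np.array(c['xyz']),R=eul(c['rotation']))
def ray(c,uv):
    uv=np.atleast_2d(uv); d=np.c_[(uv-c['c'])/c['f'],np.ones(len(uv))]; return c['R'].apply(d)
def onplane(c,uv,p0,n):
    d=ray(c,uv); s=((np.array(p0)-c['t'])@n)/(d@n); return c['t']+d*s[:,None]
def proj(c,P):
    q=c['R'].inv().apply(np.atleast_2d(P)-c['t']); return q[:,:2]/q[:,2:]*c['f']+c['c']
def blobs(m,amin=15):
    n,l,st,ce=cv2.connectedComponentsWithStats(m.astype(np.uint8)); return [(l==i,st[i],ce[i]) for i in range(1,n) if st[i][4]>=amin]
def delta(P,rot,s=None):
    "target TCP pos, Rotation -> shift, turn in move units"
    s=s or observe(); r=eul(s['tool_rot']); 
    return np.r_[r.inv().apply(np.array(P)-s['position'])/.5,(r.inv()*rot).as_rotvec()/np.radians(120)]
np.set_printoptions(precision=4,suppress=True)
E
python3 - <<'E'
from h import *
Z=np.array([0,0,1.])
for n in("top","side"):
    im=cv2.imread(f"pics/{n}0.png");hsv=cv2.cvtColor(im,cv2.COLOR_BGR2HSV);c=cam(n)
    h,s,v=cv2.split(hsv.astype(int))
    if n=="top":
        print('table',hsv[180,150],'handle',hsv[210,208],hsv[207,204],'blue',hsv[155,345],'yel',hsv[176,343])
    for name,m,z in(("handle",(h>=3)&(h<=14)&(s>130)&(v>60),.025),("blue",(h>100)&(h<130)&(s>120),.088),("yellow",(h>20)&(h<32)&(s>150),.08),("steel/dark",(s<60)&(v>60),.026)):
        for b,st,ce in blobs(m,40):
            P=onplane(c,[ce],[0,0,z],Z)[0]
            if st[4]<3000 and .2<P[0]<1 and abs(P[1])<.5:
                rr=cv2.minAreaRect(np.argwhere(b)[:,::-1].astype(np.float32))
                e=onplane(c,cv2.boxPoints(rr),[0,0,z],Z)
                print(n,name,ce,st,P,'\n',e[:,:2].tolist() if name!='steel/dark' else '')
E
```

```text
table [ 15 107 197] handle [ 12 161 165] [ 12 162 165] blue [109 197 136] yel [ 21 188 202]
top handle [121.2184 188.5057] [116 183  11  12  87] [0.5639 0.3673 0.025 ] 
 [[0.5732211793080432, 0.384606657124811], [0.5818215638755838, 0.3606608219794957], [0.5532122317908374, 0.34973790724605264], [0.5446649258466089, 0.3736245715700148]]
top handle [204.8032 209.9968] [188 197  35  27 315] [0.5087 0.1393 0.025 ] 
 [[0.527421097729488, 0.1885030642097819], [0.545821219262424, 0.17704629729310467], [0.4899122597613518, 0.09017712599699178], [0.47172133211162115, 0.10174012251776476]]
top blue [345.8067 175.6528] [ 314  144   59   62 2085] [ 0.5973 -0.2292  0.088 ] 
 [[0.5380462142329921, -0.13536509386214854], [0.6803844639918347, -0.15273047591303907], [0.6627065439879756, -0.31489176254577694], [0.5208178727674697, -0.29505070988564547]]
top yellow [337.8354 175.0872] [320 157  46  37 711] [ 0.5999 -0.2101  0.08  ] 
 [[0.5546862104219399, -0.162184773177734], [0.6498422551975488, -0.1672707324395615], [0.6456862124261817, -0.28464367774523225], [0.5505712589336539, -0.2783551748311427
[... 3683 characters left out ...]
  55] [0.3105 0.4594 0.026 ] 
 
side steel/dark [255.4848 371.9192] [244 364  24  18  99] [0.5651 0.4476 0.026 ] 
 
side steel/dark [216.6623 373.3636] [210 366  13  18  77] [0.6212 0.4462 0.026 ] 
 
side steel/dark [456.1757 372.2297] [445 367  23  12  74] [0.2756 0.468  0.026 ] 
 
side steel/dark [474.3913 375.9565] [467 367  13  17  46] [0.2522 0.4758 0.026 ] 
 
side steel/dark [182.8737 377.5263] [166 369  35  15  95] [0.6696 0.4499 0.026 ] 
 
side steel/dark [399.0385 376.2885] [390 371  19  13  52] [0.3603 0.469  0.026 ] 
 
side steel/dark [330.9545 379.7045] [324 375  17   9  44] [0.4589 0.4679 0.026 ] 
 
side steel/dark [423.5122 379.0488] [416 376  15   8  41] [0.3269 0.4759 0.026 ]
```

```bash
python3 - <<'E'
from h import *
print(delta([.49,.115,.231],eul([np.pi,0,np.radians(57)])))
E
```

```text
[-0.8753 -0.7526  0.0005 -0.0002  0.0004  0.8885]
```

>>> play_rows([
  [-0.09,-0.08,0,0,0,0.07,0],
  [-0.18,-0.15,0,0,0,0.14,0],
  [-0.26,-0.22,0,0,0,0.21,0],
  [-0.34,-0.29,0,0,0,0.28,0],
  [-0.42,-0.36,0,0,0,0.35,0],
  [-0.5,-0.43,0,0,0,0.42,0],
  [-0.57,-0.5,0,0,0,0.49,0],
  [-0.65,-0.56,0,0,0,0.56,0],
  [-0.72,-0.62,0,0,0,0.63,0],
  [-0.8,-0.69,0,0,0,0.7,0],
])

```text
clock: 1.15
position: [0.4481, 0.1779, 0.2315]
tool_rot: [3.141, -0.0, 1.384]
force: [1.0, 1.4, -1.0]
grip_width: 0.0854
finger_force: 0.0
```

>>> play_rows([
  [0.04,-0.08,0,0,0,0.07,0],
  [0.07,-0.09,0,0,0,0.13,0],
  [0.07,-0.09,0,0,0,0.19,0],
  [0.07,-0.09,0,0,0,0.19,0],
  [0.07,-0.09,0,0,0,0.19,0],
])

```text
clock: 1.65
position: [0.4094, 0.2221, 0.2312]
tool_rot: [3.141, 0.0, 0.996]
force: [-1.1, -0.5, -0.4]
grip_width: 0.0852
finger_force: 0.0
```

```bash
python3 - <<'E'
from h import *
s=observe();print(s['clock'],s['position'],s['tool_rot'],s['qpos'])
print(delta([.49,.115,.231],eul([np.pi,0,np.radians(57)])))
cv2.imwrite("pics/w1.png",grab_frame("wrist")[:,:,::-1])
E
```

```text
1.65 [0.4094 0.2221 0.2312] [3.1415 0.0003 0.9957] [-1.0304  0.2977  0.5026  2.0227 -0.1864  0.8651 -0.9999]
[-0.092   0.2518  0.0005  0.      0.0002  0.0004]
```

View pics/w1.png

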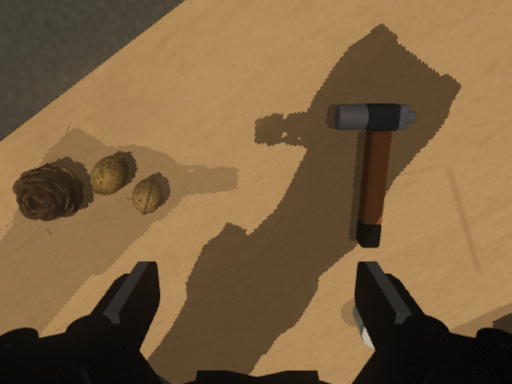

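Wrist view: hammer with head at (375,117), handle running down to its black end at (370,235); pads are at the bottom. I'm off sideways (the second call was in the turned frame), but the whole hammer is visible, so I measure here.

```bash
cat > meas.py <<'E'
from h import *
def hammer(fn,c,box,top=.0255):
    im=cv2.imread(fn);h,s,v=cv2.split(cv2.cvtColor(im,cv2.COLOR_BGR2HSV).astype(int))
    M=np.zeros(h.shape,bool);x0,y0,x1,y1=box;M[y0:y1,x0:x1]=True
    hd=((h<=11)|(h>174))&(s>140)&(v>40)&M
    b=max(blobs(hd),key=lambda b:b[1][4])[0]
    P=onplane(c,np.argwhere(b)[:,::-1],[0,0,top],np.array([0,0,1.]))[:,:2]
    m=P.mean(0);u=np.linalg.svd(P-m,full_matrices=0)[2][0]
    g=(s<110)&(v<150)&M
    bl=sorted(blobs(g,60),key=lambda b:-b[1][4])[:3]
    out=[]
    for q,st,ce in bl:
        Q=onplane(c,np.argwhere(q)[:,::-1],[0,0,top],np.array([0,0,1.]))[:,:2]; out.append((st,Q))
    if (out[0][1].mean(0)-m)@u<0:u=-u
    n=np.array([-u[1],u[0]])
    w=(P-m)
    print('handle px',hd.sum(),'mid',m,'yaw',np.degrees(np.arctan2(u[1],u[0])),'along',np.percentile(w@u,[1,99]),'width',np.percentile(w@n,[5,95]))
    for st,Q in out: print(st,'along',np.percentile((Q-m)@u,[1,50,99]),'across',np.percentile((Q-m)@n,[1,99]))
    return m,u,n
E
python3 - <<'E'
from meas import *
hammer("pics/w1.png",cam("wrist"),(310,80,450,260))
E
```

```text
handle px 557 mid [0.522  0.1701] yaw 49.607354979321514 along [-0.0189  0.0172] width [-0.007   0.0082]
[ 334  103   83   28 2034] along [0.0154 0.0306 0.045 ] across [-0.0292  0.0493]
[362 225  19  22 251] along [-0.1105 -0.0995 -0.0845] across [-0.027  -0.0101]
```

```bash
python3 - <<'E'
from h import *
im=cv2.cvtColor(cv2.imread("pics/w1.png"),cv2.COLOR_BGR2HSV)
for p in((376,150),(374,180),(371,210),(384,150),(345,170),(300,200),(440,250),(404,150)):print(p,im[p[1],p[0]])
E
sed -i 's/hd=.*/hd=(h<=13)\&(s>hs)\&(v>40)\&M/; s/top=.0255)/top=.0255,hs=165)/' meas.py
python3 - <<'E'
from meas import *
hammer("pics/w1.png",cam("wrist"),(310,80,450,260))
E
```

```text
(376, 150) [ 11 174  69]
(374, 180) [ 13 175  70]
(371, 210) [ 12 176  68]
(384, 150) [ 12 185  69]
(345, 170) [ 16 130  90]
(300, 200) [ 17 130  92]
(440, 250) [ 17 127 175]
(404, 150) [ 16 127  92]
handle px 2096 mid [0.5064 0.1442] yaw 57.98791973663182 along [-0.0528  0.0467] width [-0.0108  0.0117]
[ 334  103   83   28 2034] along [0.0488 0.062  0.0745] across [-0.0335  0.0453]
[362 225  19  22 251] along [-0.0811 -0.0711 -0.0566] across [-0.0114  0.006 ]
```

```bash
python3 - <<'E'
from h import *
r=eul([np.pi,0,np.radians(58)])
print(delta([.5126,.1541,.12],r),delta([.5126,.1541,.003],r))
E
```

```text
[-0.0016  0.247   0.2225  0.      0.0001 -0.0081] [-0.0015  0.247   0.4565  0.      0.0001 -0.0081]
```

>>> play_rows([
  [0,0.09,0.04,0,0,-0.008,0],
  [0,0.18,0.1,0,0,-0.008,0],
  [-0.002,0.247,0.18,0,0,-0.008,0],
  [-0.002,0.247,0.24,0,0,-0.008,0],
  [-0.002,0.247,0.24,0,0,-0.008,0],
  [-0.002,0.247,0.24,0,0,-0.008,0],
])

```text
clock: 2.3
position: [0.512, 0.1536, 0.1118]
tool_rot: [-3.141, 0.001, 1.009]
force: [-0.1, 0.5, 1.0]
grip_width: 0.0853
finger_force: 0.0
```

```bash
python3 - <<'E'
from meas import *
s=observe();print(s['clock'],s['position'],s['tool_rot'])
c=cam("wrist");cv2.imwrite("pics/w2.png",grab_frame("wrist")[:,:,::-1])
g=proj(c,[[.5126,.1541,.013]]);print(g)
hammer("pics/w2.png",c,(60,0,460,300))
r=eul([np.pi,0,np.radians(58)])
print(delta([.5126,.1541,.003],r))
E
```

```text
2.3 [0.512  0.1536 0.1118] [-3.1409  0.0008  1.0094]
[[258.0158 195.9552]]
handle px 3610 mid [0.5092 0.1428] yaw 57.41205128185271 along [-0.0526  0.0469] width [-0.0091  0.009 ]
[ 197  109  115   42 3333] along [0.0489 0.0624 0.0747] across [-0.0305  0.0426]
[ 101  261   59   39 1448] along [-0.0707 -0.0579 -0.0377] across [0.0802 0.1226]
[363 262  50  38 803] along [-0.0689 -0.0554 -0.0364] across [-0.1159 -0.0788]
[-0.0002  0.0004  0.2194  0.0001 -0.0004 -0.0012]
```

View pics/w2.png

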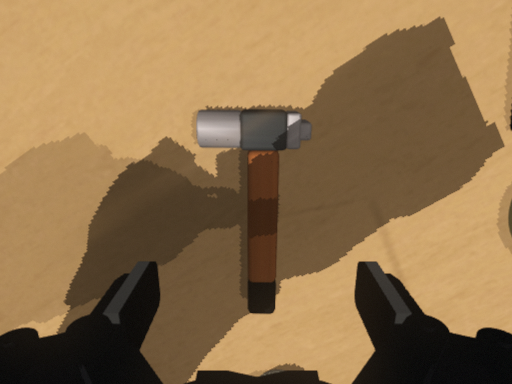

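Near view: hammer straight below, head at (254,130), handle centreline at column 263, black end at (262,297), so I'm about 2.5 mm off sideways. Correct, descend and grip.

```bash
python3 - <<'E'
from h import *
r=eul([np.pi,0,np.radians(57.6)])
print(delta([.515,.1530,.003],r))
E
```

```text
[ 0.0005  0.0057  0.2194  0.0001 -0.0004  0.0022]
```

>>> play_rows([
  [0,0.006,0.07,0,0,0.002,0],
  [0,0.006,0.14,0,0,0.002,0.1],
  [0,0.006,0.19,0,0,0.002,0.3],
  [0,0.006,0.217,0,0,0.002,0.4],
  [0,0.006,0.217,0,0,0.002,1],
  [0,0.006,0.217,0,0,0.002,1],
  [0,0.006,0.217,0,0,0.002,1],
  [0,0.006,0.217,0,0,0.002,1],
  [0,0.006,0.217,0,0,0.002,1],
], newtons=60)

```text
clock: 3.25
position: [0.5156, 0.1528, 0.0046]
tool_rot: [3.14, -0.002, 1.005]
force: [-3.0, 0.8, 10.3]
grip_width: 0.0207
finger_force: 60.1
```

```bash
python3 - <<'E'
from h import *
s=observe();print(s)
E
```

```text
{'clock': 3.25, 'qpos': array([-0.6025,  0.7653,  0.2853,  1.9792, -0.4583,  0.457 , -0.5437]), 'qd': array([-0.0011, -0.0016, -0.0012,  0.0006, -0.0006,  0.0002, -0.0004]), 'joint_efforts': array([  0.3352, -87.1318,  11.0342, -17.0613,  -0.0059,  -0.7753,
        -0.0101]), 'position': array([0.5156, 0.1528, 0.0046]), 'tool_rot': array([ 3.1405, -0.002 ,  1.0047]), 'force': array([-2.9783,  0.7787, 10.3174]), 'moment': array([ 0.0377,  0.5475, -0.0052]), 'finger_force': 60.1047420501709, 'grip_width': 0.020702695231953974}
```

>>> play_rows([
  [0,0,-0.04,0,0,0,1],
  [0,0,-0.1,0,0,0,1],
  [0,0,-0.2,0,0,0,1],
  [0,0,-0.3,0,0,0,1],
  [0,0,-0.4,0,0,0,1],
  [0,0,-0.45,0,0,0,1],
  [0,0,-0.45,0,0,0,1],
])

```text
clock: 3.95
position: [0.5162, 0.1527, 0.2324]
tool_rot: [3.138, -0.006, 1.004]
force: [1.1, 0.6, -1.8]
grip_width: 0.0206
finger_force: 59.3
```

```bash
cat > tray.py <<'E'
from h import *
def trayR(psi):  # psi: heading of tray x (horizontal), rad
    # tray x = heading tilted up 28deg; z out of face
    a=np.radians(28); hx=np.array([np.cos(psi),np.sin(psi),0]); Z=np.array([0,0,1.])
    x=hx*np.cos(a)+Z*np.sin(a); z=-hx*np.sin(a)+Z*np.cos(a)
    return np.c_[x,np.cross(z,x),z]
E
python3 - <<'E'
from tray import *
s=observe();print(s['clock'],s['position'],s['tool_rot'],s['force'],s['moment'],s['grip_width'],s['finger_force'])
im=cv2.imread("pics/top0.png");c=cam("top")
h,sa,v=cv2.split(cv2.cvtColor(im,cv2.COLOR_BGR2HSV).astype(int))
M=np.zeros(h.shape,bool);M[125:225,295:390]=True
blue=(h>100)&(h<130)&(sa>120)&M; yel=(h>17)&(h<32)&(sa>165)&(v>100)&M
yel=max(blobs(yel),key=lambda b:b[1][4])[0]
ins=cv2.morphologyEx((blue|yel).astype(np.uint8),cv2.MORPH_CLOSE,np.ones((3,3)))
cn=max(cv2.findContours(ins,0,1)[0],key=cv2.contourArea)
print(cv2.contourArea(cn))
psi=np.pi/2;O=np.array([.6,-.22,.088])
for k in range(6):
    T=trayR(psi); P=onplane(c,cn[:,0],O,T[:,2]); q=(P-O)@T
    rr=cv2.minAreaRect(q[:,:2].astype(np.float32)*1000)
    bx=cv2.boxPoints(rr)
    e=[bx[(i+1)%4]-bx[i] for i in range(4)]; e=max(e,key=lambda d:np.hypot(*d)); e=e if e[0]>0 else -e
    da=np.arctan2(e[1],e[0]); dc=np.array(rr[0])/1000
    O=O+T[:,0]*dc[0]+T[:,1]*dc[1]
    O=onplane(c,proj(c,[O]),[0,0,.088],np.array([0,0,1.]))[0]
    hx=T[:,0]*np.cos(da)+T[:,1]*np.sin(da); psi=np.arctan2(hx[1],hx[0])
print('insert centre',O,'psi',np.degrees(psi),rr)
T=trayR(psi)
# yellow in tray floor plane
P=onplane(c,np.argwhere(yel)[:,::-1],O-T[:,2]*.014,T[:,2]);q=(P-O)@T*1000
print('yellow x',np.percentile(q[:,0],[0.5,99.5]),'y',np.percentile(q[:,1],[.5,99.5]))
hd=q[(q[:,0]<-20)];print('handle slot y',np.percentile(hd[:,1],[2,50,98]), np.polyfit(hd[:,0],hd[:,1],1))
E
```

```text
3.95 [0.5162 0.1527 0.2324] [ 3.1384 -0.0064  1.0044] [ 1.0737  0.5552 -1.8251] [-0.0485  0.0361  0.057 ] 0.020603622811204217 59.26875114440918
2955.0
insert centre [ 0.5976 -0.2262  0.088 ] psi 87.99990209129396 ((0.0, 0.0), (189.79367065429688, 138.4580078125), 0.0)
yellow x [-81.44    65.8276] y [-49.0413  43.5978]
handle slot y [-12.1815  -3.1927   6.0391] [ 0.0008 -3.0853]
```

```bash
cat >> tray.py <<'E'
def toolR(psi):
    T=trayR(psi); return R.from_matrix(np.c_[T[:,0],-T[:,1],-T[:,2]])
def P(O,psi,x,y,z): return O+trayR(psi)@(np.array([x,y,z])/1000)
E
python3 - <<'E'
from tray import *
O=np.array([.5976,-.2262,.088]);psi=np.radians(88)
p=P(O,psi,16,110,160);print(p,delta(p,toolR(psi)))
E
```

```text
[ 0.4855 -0.2833  0.2368] [-0.7687  0.4162 -0.0123  0.0642  0.2252 -0.248 ]
```

>>> play_rows([
  [-0.04,0.02,0,0.003,0.01,-0.012,1],
  [-0.12,0.07,0,0.01,0.03,-0.04,1],
  [-0.2,0.11,0,0.016,0.06,-0.065,1],
  [-0.28,0.15,0,0.023,0.08,-0.09,1],
  [-0.36,0.19,-0.003,0.03,0.105,-0.116,1],
  [-0.44,0.24,-0.006,0.037,0.13,-0.142,1],
  [-0.52,0.28,-0.008,0.043,0.15,-0.168,1],
  [-0.6,0.325,-0.01,0.05,0.176,-0.194,1],
  [-0.68,0.37,-0.012,0.057,0.2,-0.22,1],
  [-0.73,0.395,-0.012,0.062,0.215,-0.236,1],
])

```text
clock: 4.95
position: [0.4841, -0.2658, 0.2335]
tool_rot: [-3.128, -0.465, 1.503]
force: [0.0, 0.4, -1.1]
grip_width: 0.0208
finger_force: 59.2
```

```bash
python3 - <<'E'
from tray import *
O=np.array([.5976,-.2262,.088]);psi=np.radians(88)
s=observe();print(s['clock'],s['position'],s['qpos'])
p=P(O,psi,16,110,160);print(p,delta(p,toolR(psi)))
E
```

```text
4.95 [ 0.4841 -0.2658  0.2335] [ 0.3851  0.5938  0.3546  1.627  -0.5726  1.3183  0.8991]
[ 0.4855 -0.2833  0.2368] [-0.0281  0.005  -0.0215  0.0005  0.0114 -0.0139]
```

>>> play_rows([
  [-0.02,0.005,-0.015,0,0.008,-0.01,1],
  [-0.028,0.005,-0.021,0,0.011,-0.014,1],
  [-0.028,0.005,-0.021,0,0.011,-0.014,1],
  [-0.028,0.005,-0.021,0,0.011,-0.014,1],
])

```text
clock: 5.35
position: [0.4872, -0.2778, 0.237]
tool_rot: [3.141, -0.487, 1.538]
force: [0.7, 0.8, -1.1]
grip_width: 0.0207
finger_force: 59.2
```

```bash
python3 - <<'E'
from tray import *
s=observe();print(s['clock'],s['position'],s['tool_rot'],toolR(np.radians(88)).as_euler('xyz'))
c=get_calibration("wrist");print(c['xyz'],c['rotation'])
cv2.imwrite("pics/w3.png",grab_frame("wrist")[:,:,::-1])
E
```

```text
5.35 [ 0.4872 -0.2778  0.237 ] [ 3.1412 -0.4869  1.538 ] [ 3.1416 -0.4887  1.5359]
[ 0.4868 -0.2738  0.4014] [-2.972   0.0001 -0.033 ]
```

View pics/w3.png

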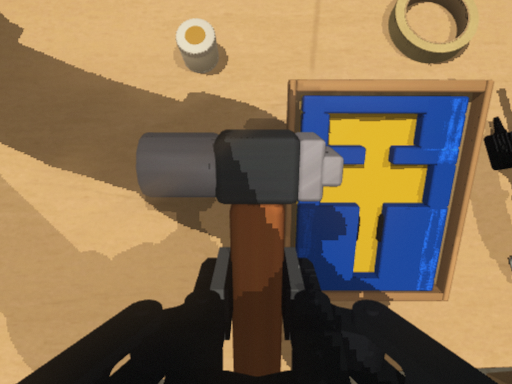

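The view shows the tray at right: frame corners about (290,82), (490,82), (445,298); yellow head cutout at columns 330–415, rows 113–150; handle slot around column 367, rows 205–272. The hammer is in hand, head at (240,165).

```bash
python3 - <<'E'
from tray import *
O=np.array([.5976,-.2262,.088]);psi=np.radians(88);T=trayR(psi)
c=cam("wrist")
im=cv2.imread("pics/w3.png");h,s,v=cv2.split(cv2.cvtColor(im,cv2.COLOR_BGR2HSV).astype(int))
M=np.zeros(h.shape,bool);M[85:300,300:480]=True
yel=max(blobs((h>19)&(h<33)&(s>150)&(v>120)&M),key=lambda b:b[1][4])[0]
blue=(h>100)&(h<130)&(s>120)&M
def tr(uv,z): 
    return ((onplane(c,uv,O+T[:,2]*z,T[:,2])-O)@T)*1000
def runs(r):
    x=np.where(yel[r])[0]; return x.min(),x.max()+1
L=[];Rr=[]
for r in range(225,266,2):
    a,b=runs(r); L.append(tr([a-.5,r],0)[0]);Rr.append(tr([b-.5,r],-.014)[0])
for n,A in(("slot left rim z0",L),("slot right floor",Rr)):
    A=np.array(A);k=np.polyfit(A[:,0],A[:,1],1);print(n,A[:,1].mean(),'slope deg',np.degrees(np.arctan(k[0])),A[[0,-1],0])
for r in(120,125,130,135,140,145):
    a,b=runs(r);print('head row',r,tr([[a-.5,r]],0)[0,:2],tr([[b-.5,r]],-.014)[0,:2])
for r in(185,190,195): 
    a,b=runs(r);print('scoop right floor',tr([[b-.5,r]],-.014)[0,:2])
for col in(340,360,380,400):
    y=np.where(yel[:,col])[0];print('col',col,'top edge z0',tr([[col,y.min()-.5]],0)[0,:2],'z-14',tr([[col,y.min()-.5]],-.014)[0,:2])
for col in(362,368):
    y=np.where(yel[:,col])[0];print('col',col,'bottom z0',tr([[col,y.max()+.5]],0)[0,:2],'z-14',tr([[col,y.max()+.5]],-.014)[0,:2])
for r in(105,230,250,270):
    x=np.where(blue[r])[0];print('blue row',r,tr([[x.max()+.5,r]],0)[0,:2])
x=np.where(blue[105])[0];print('blue left',tr([[x.min()-.5,105]],0)[0,:2])
for col in(320,400,450):
    y=np.where(blue[:,col])[0];print('blue col',col,tr([[col,y.min()-.5]],0)[0,:2],tr([[col,y.max()+.5]],0)[0,:2])
E
```

```text
slot left rim z0 12.443645719817592 slope deg -1.9747429911298306 [-25.5392 -68.5712]
slot right floor -12.336150400867117 slope deg 3.5686159089412186 [-31.423  -76.4444]
head row 120 [72.5726 46.5567] [ 71.384  -34.9672]
head row 125 [68.3201 46.2639] [ 66.9336 -34.7217]
head row 130 [64.0291 45.9683] [ 62.4427 -34.474 ]
head row 135 [59.6968 46.5455] [ 57.9108 -34.2241]
head row 140 [55.3268 46.2486] [ 53.3394 -34.8918]
head row 145 [50.984  16.7938] [ 48.6767 -14.3071]
scoop right floor [ 10.2524 -50.7844]
scoop right floor [  5.2325 -51.5638]
scoop right floor [  0.1616 -51.3819]
col 340 top edge z0 [74.7047 37.6543] z-14 [73.4391 34.3324]
col 360 top edge z0 [75.5851 20.5033] z-14 [74.3606 16.3833]
col 380 top edge z0 [75.6236  3.288 ] z-14 [74.4008 -1.6329]
col 400 top edge z0 [ 74.8202 -14.0377] z-14 [ 73.56   -19.7649]
col 362 bottom z0 [-75.8774   3.8251] z-14 [-84.1496  -1.0709]
col 368 bottom z0 [-75.861   -2.1743] z-14 [-84.1324  -7.3494]
blue row 105 [ 85.3598 -69.2813]
blue row 230 [-30.5201 -69.8089]
blue row 250 [-51.8052 -69.5931]
blue row 270 [-73.9773 -69.3682]
blue left [85.0506 71.2822]
blue col 320 [92.8502 55.9826] [-96.8215  44.5744]
blue col 400 [ 92.9972 -11.6081] [-97.7733 -37.1075]
blue col 450 [ 93.089 -53.837] [  6.2056 -69.4421]
```

```bash
python3 - <<'E'
from tray import *
c=cam("wrist");s0=observe();r=eul(s0['tool_rot']).as_matrix();t=s0['position']
im=cv2.imread("pics/w3.png");h,s,v=cv2.split(cv2.cvtColor(im,cv2.COLOR_BGR2HSV).astype(int))
def tl(uv,z): return ((onplane(c,uv,t+r[:,2]*z,r[:,2])-t)@r)*1000
for zz in(-.0214,-.0204): 
  for rows in((212,225,240),(255,300,340)):
    for row in rows:
        x=np.where((h[row,225:300]<16)&(s[row,225:300]>140)&(v[row,225:300]>45))[0]+225
        print(row,x.min(),x.max(),tl([[x.min()-.5,row],[x.max()+.5,row]],zz)[:,:2].ravel())
g=s<90
for col in(235,255,275,290):
    y=np.where(g[110:215,col])[0]+110
    # longest run
    print('head col',col,y.min(),y.max(),tl([[col,y.min()-.5],[col,y.max()+.5]],-.0214)[:,:2].ravel())
for row in(155,165,175):
    x=np.where(g[row,120:350])[0]+120;print('head row',row,tl([[x.min()-.5,row],[x.max()+.5,row]],-.0084)[:,:2].ravel())
O=np.array([.5976,-.2262,.088]);psi=np.radians(88)
for x,z in((14,60),(14,25),(14,-9.4)):print(z,delta(P(O,psi,x,-.3,z),toolR(psi)))
E
```

```text
212 230 284 [ 34.2756 -11.0584  34.2755   9.9403]
225 230 284 [ 28.9058 -11.1936  28.9062  10.075 ]
240 231 284 [ 22.5358 -10.9615  22.5366  10.2348]
255 231 283 [ 15.971  -11.1209  15.9723  10.001 ]
300 233 280 [ -4.9856 -10.7942  -4.983    9.2546]
340 233 281 [-25.3808 -11.2521 -25.3766  10.128 ]
212 230 284 [ 33.8973 -11.1445  33.8972  10.0262]
225 230 284 [ 28.4835 -11.2809  28.4839  10.162 ]
240 231 284 [ 22.0613 -11.0469  22.0621  10.3231]
255 231 283 [ 15.4427 -11.2076  15.444   10.0874]
300 233 280 [ -5.6857 -10.8782  -5.6831   9.3349]
340 233 281 [-26.248  -11.3398 -26.2438  10.2155]
head col 235 130 203 [65.4116 -8.3306 37.7134 -8.8891]
head col 255 130 203 [65.4108 -1.2638 37.7133 -1.3158]
head col 275 130 203 [65.4101  5.8026 37.7132  6.257 ]
head col 290 131 203 [65.06   11.1128 37.7132 11.9364]
head row 155 [ 53.7262 -49.1899  53.7203  32.4542]
head row 165 [ 49.6386 -49.6441  49.6336  34.3776]
head row 175 [ 45.474  -49.6991  45.47    33.8913]
60 [-0.0146  0.2175  0.1951 -0.0003  0.0008  0.0011]
25 [-0.0145  0.2175  0.2651 -0.0003  0.0008  0.0011]
-9.4 [-0.0143  0.2176  0.3339 -0.0003  0.0008  0.0011]
```

```bash
cat > go.py <<'E'
from tray import *
import sys
O=np.array([.5976,-.2262,.088]);psi=np.radians(88)
def st():
    s=observe();T=trayR(psi)
    print('t',s['clock'],'TCP tray mm',((s['position']-O)@T)*1000,'F tray',s['force']@T,'M tray',s['moment']@T,'w',s['grip_width'],'tilt deg',np.degrees((toolR(psi).inv()*eul(s['tool_rot'])).as_rotvec()))
def d(x,y,z): print((x,y,z),delta(P(O,psi,x,y,z),toolR(psi)))
if __name__=='__main__':
    st()
    a=list(map(float,sys.argv[1:]))
    for i in range(0,len(a),3): d(*a[i:i+3])
E
python3 go.py 13.3 -.8 60 13.3 -.8 10
```

```text
t 5.4 TCP tray mm [ 21.2168 108.4003 157.6079] F tray [-1.1286 -0.2103 -2.2826] M tray [-0.0191  0.6258 -0.0214] w 0.020734160267106574 tilt deg [ 0.0341 -0.1016 -0.1315]
(13.3, -0.8, 60.0) [-0.016   0.2185  0.1951 -0.0003  0.0008  0.0011]
(13.3, -0.8, 10.0) [-0.0158  0.2185  0.2951 -0.0003  0.0008  0.0011]
```

>>> play_rows([
  [0,0.05,0.03,0,0,0,1],
  [-0.008,0.11,0.08,0,0,0,1],
  [-0.016,0.17,0.13,0,0,0.001,1],
  [-0.016,0.218,0.18,0,0,0.001,1],
  [-0.016,0.218,0.22,0,0.001,0.001,1],
  [-0.016,0.218,0.25,0,0.001,0.001,1],
  [-0.016,0.218,0.25,0,0.001,0.001,1],
  [-0.016,0.218,0.25,0,0.001,0.001,1],
])

```text
clock: 6.2
position: [0.5977, -0.2317, 0.1236]
tool_rot: [-3.141, -0.488, 1.535]
force: [0.9, -0.2, -0.9]
grip_width: 0.0206
finger_force: 59.2
```

```bash
python3 go.py 13.3 -.8 10 13.3 -.8 2
```

```text
t 6.2 TCP tray mm [11.9064 -0.2641 34.0223] F tray [-0.5568 -0.9403 -0.7109] M tray [-0.0438  0.7122 -0.0014] w 0.02060971268244729 tilt deg [-0.021  -0.0259  0.0574]
(13.3, -0.8, 10.0) [ 0.0028  0.0011  0.048   0.0002  0.0002 -0.0005]
(13.3, -0.8, 2.0) [ 0.0028  0.001   0.064   0.0002  0.0002 -0.0005]
```

>>> play_rows([
  [0.003,0.001,0.02,0,0,0,1],
  [0.003,0.001,0.04,0,0,0,1],
  [0.003,0.001,0.055,0,0,0,1],
  [0.003,0.001,0.064,0,0,0,1],
  [0.003,0.001,0.064,0,0,0,1],
])

```text
clock: 6.7
position: [0.5986, -0.2147, 0.0946]
tool_rot: [-3.14, -0.489, 1.535]
force: [0.1, -0.0, -2.0]
grip_width: 0.0207
finger_force: 59.3
```

```bash
python3 go.py 13.3 -.8 -2; python3 - <<'E'
from h import *
cv2.imwrite("pics/w4.png",grab_frame("wrist")[:,:,::-1])
E
```

```text
t 6.7 TCP tray mm [13.2533 -0.6143  0.4463] F tray [-0.9486 -0.1313 -1.7522] M tray [ 0.0022  0.7062 -0.0418] w 0.02074454691657984 tilt deg [0.049  0.0336 0.0658]
(13.3, -0.8, -2.0) [ 0.0001  0.0004  0.0049 -0.0004 -0.0003 -0.0005]
```

View pics/w4.png

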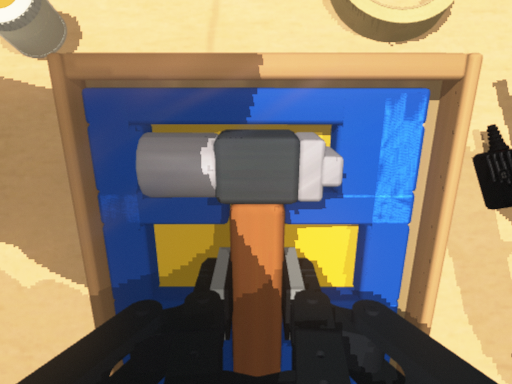

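The hammer's head (130–345, 130–203) sits centred over the yellow recess; its underside is already about 4 mm below the face with no contact force, so it's entering the cutout. Continue.

>>> play_rows([
  [0,0,0.004,0,0,0,1],
  [0,0,0.008,0,0,0,1],
  [0,0,0.01,0,0,0,1],
  [0,0,0.01,0,0,0,1],
])

```text
clock: 7.15
position: [0.5991, -0.2138, 0.0914]
tool_rot: [3.141, -0.488, 1.535]
force: [-2.7, -3.1, 5.0]
grip_width: 0.0206
finger_force: 60.4
```

```bash
python3 go.py
```

```text
t 7.15 TCP tray mm [12.6245 -1.066  -2.8168] F tray [-0.4536  2.5539  5.8893] M tray [ 0.2747  0.9837 -0.0771] w 0.020574513510967545 tilt deg [-0.0729 -0.0625  0.0683]
```

>>> play_rows([
  [0,-0.001,0.003,0,0,0,1],
  [0,-0.001,0.006,0,0,0,1],
  [0,-0.001,0.008,0,0,0,1],
  [0,-0.001,0.008,0,0,0,1],
])

```text
clock: 7.55
position: [0.5985, -0.2113, 0.0873]
tool_rot: [-3.141, -0.488, 1.534]
force: [-0.2, -5.0, 3.0]
grip_width: 0.0209
finger_force: 60.2
```

```bash
python3 go.py
```

```text
t 7.55 TCP tray mm [12.8076 -0.4039 -7.6142] F tray [-2.9773  0.0558  5.0035] M tray [ 0.0793  1.0443 -0.0363] w 0.02094342382574675 tilt deg [-0.0218 -0.0246  0.072 ]
```

>>> play_rows([
  [-0.001,0,0.002,0,0,0,1],
  [-0.001,0,0.004,0,0,0,1],
  [-0.001,0,0.006,0,0,0,1],
  [-0.001,0,0.006,0,0,0,1],
])

```text
clock: 7.95
position: [0.5986, -0.2113, 0.0868]
tool_rot: [3.14, -0.489, 1.535]
force: [-9.3, -9.5, 34.4]
grip_width: 0.0209
finger_force: 64.1
```

```bash
python3 go.py
```

```text
t 7.95 TCP tray mm [12.6277 -0.5221 -8.1096] F tray [ 7.4297  8.96   34.9858] M tray [ 2.2917 -1.499   0.0591] w 0.020946608411299347 tilt deg [-0.1078 -0.0105  0.0488]
```

>>> play_rows([
  [0.001,0,-0.005,0,0,0,1],
  [0.001,0,-0.005,0,0,0,0.6],
  [0.001,0,-0.005,0,0,0,0.45],
  [0.001,0,-0.006,0,0,0,0.45],
  [0,0,-0.006,0,0,0,0.45],
  [0,0,-0.03,0,0,0,0.45],
  [0,0,-0.08,0,0,0,0.45],
  [0,0,-0.15,0,0,0,0.45],
  [0,0,-0.2,0,0,0,1],
  [0,0,-0.2,0,0,0,1],
])

```text
clock: 8.95
position: [0.5974, -0.26, 0.1763]
tool_rot: [3.138, -0.485, 1.535]
force: [0.5, 0.4, -0.7]
grip_width: 0.0188
finger_force: 0.0
```

```bash
python3 go.py; python3 - <<'E'
from h import *
cv2.imwrite("pics/w5.png",grab_frame("wrist")[:,:,::-1])
E
```

```text
t 8.95 TCP tray mm [11.6353 -1.0146 93.8668] F tray [-0.0053 -0.4454 -0.8348] M tray [ 0.0409  0.5015 -0.011 ] w 0.018804664175601303 tilt deg [-0.2594 -0.1898  0.0643]
```

View pics/w5.png

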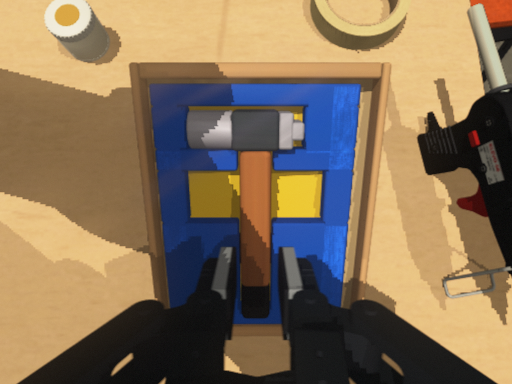

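The hammer lies in the cutout: head (190–303, 108–150), handle down to its black end at (256,300), all parallel to the insert. Next I press on the handle over the clips with shut fingers, to check that it's home.

```bash
python3 go.py -31 -.5 16 -31 -.5 8
```

```text
t 9.0 TCP tray mm [12.1508 -0.6744 91.468 ] F tray [-0.5786  0.5433 -0.2573] M tray [0.0085 0.4629 0.0202] w 0.011209252267004878 tilt deg [-0.1489 -0.0914  0.0648]
(-31.0, -0.5, 16.0) [-0.0861 -0.0006  0.1511  0.0012  0.0008 -0.0005]
(-31.0, -0.5, 8.0) [-0.086  -0.0007  0.1671  0.0012  0.0008 -0.0005]
```

>>> play_rows([
  [-0.05,0,0,0,0,0,1],
  [-0.086,0,0.05,0,0,0,1],
  [-0.086,0,0.1,0.001,0.001,0,1],
  [-0.086,0,0.13,0.001,0.001,0,1],
  [-0.086,0,0.144,0.001,0.001,0,1],
  [-0.086,0,0.148,0.001,0.001,0,1],
  [-0.086,0,0.148,0.001,0.001,0,1],
])

```text
clock: 9.7
position: [0.597, -0.2602, 0.0878]
tool_rot: [-3.14, -0.49, 1.535]
force: [-0.7, -0.2, 0.2]
grip_width: 0.0
finger_force: 0.0
```

```bash
python3 go.py
```

```text
t 9.7 TCP tray mm [-30.1237  -0.6018  15.7619] F tray [-0.0554  0.7373  0.2711] M tray [ 0.0083  0.4599 -0.0155] w 1.5708287082129454e-05 tilt deg [0.0938 0.1028 0.0297]
```

>>> play_rows([
  [0,0,0.003,0,0,0,1],
  [0,0,0.006,0,0,0,1],
  [0,0,0.009,0,0,0,1],
  [0,0,0.01,0,0,0,1],
  [0,0,0.01,0,0,0,1],
])

```text
clock: 10.2
position: [0.5971, -0.2591, 0.0845]
tool_rot: [-3.141, -0.49, 1.535]
force: [-3.6, -6.2, 19.3]
grip_width: -0.0
finger_force: 9.8
```

```bash
python3 go.py
```

```text
t 10.2 TCP tray mm [-30.6655  -0.6208  12.3625] F tray [ 3.4709  3.3417 20.0578] M tray [ 0.9454 -0.3373 -0.0231] w -2.0080969425760167e-05 tilt deg [0.003  0.0536 0.0533]
```

>>> play_rows([
  [0,0,0.001,0,0,0,1],
  [0,0,0.002,0,0,0,1],
  [0,0,0.003,0,0,0,1],
  [0,0,0.003,0,0,0,1],
])

```text
clock: 10.6
position: [0.5972, -0.2591, 0.0844]
tool_rot: [3.141, -0.489, 1.535]
force: [-8.7, -8.0, 33.7]
grip_width: -0.0003
finger_force: 16.9
```

```bash
python3 go.py
```

```text
t 10.6 TCP tray mm [-30.7406  -0.7149  12.2509] F tray [ 8.5409  8.3757 33.6333] M tray [ 1.8328 -1.3414 -0.0183] w -0.0002521677012279785 tilt deg [-0.0563  0.028   0.0465]
```

>>> play_rows([
  [0,0,-0.01,0,0,0,1],
  [0,0,-0.04,0,0,0,1],
  [0.08,0,-0.06,0,0,0,1],
  [0.16,0,-0.06,0,0,0,1],
  [0.188,0,-0.04,0,0,0,1],
  [0.188,0,-0.02,0,0,0,1],
  [0.188,0,-0.02,0,0,0,1],
])

```text
clock: 11.3
position: [0.5991, -0.1786, 0.1332]
tool_rot: [-3.137, -0.491, 1.534]
force: [0.7, -0.7, 0.0]
grip_width: -0.0003
finger_force: 0.0
```

```bash
python3 go.py
```

```text
t 11.3 TCP tray mm [63.2971  0.1713 17.5377] F tray [-0.6331 -0.7599  0.3502] M tray [0.0799 0.5724 0.0182] w -0.0003253708872007113 tilt deg [0.2304 0.1555 0.0748]
```

Handle is hard at 12.25 mm with no further give at 34 N. Now the head.

>>> play_rows([
  [0,0,0.003,0,0,0,1],
  [0,0,0.006,0,0,0,1],
  [0,0,0.01,0,0,0,1],
  [0,0,0.01,0,0,0,1],
  [0,0,0.01,0,0,0,1],
])

```text
clock: 11.8
position: [0.5997, -0.1767, 0.13]
tool_rot: [-3.139, -0.491, 1.534]
force: [-0.3, -0.0, 0.4]
grip_width: -0.0004
finger_force: 0.0
```

```bash
python3 go.py
```

```text
t 11.8 TCP tray mm [63.4519 -0.3232 13.8758] F tray [0.1456 0.3255 0.3979] M tray [-0.0136  0.5146  0.0703] w -0.00037447039401158774 tilt deg [0.1239 0.1342 0.0808]
```

>>> play_rows([
  [0,0,0.002,0,0,0,1],
  [0,0,0.004,0,0,0,1],
  [0,0,0.006,0,0,0,1],
  [0,0,0.006,0,0,0,1],
])

```text
clock: 12.2
position: [0.5999, -0.1765, 0.1296]
tool_rot: [-3.141, -0.49, 1.535]
force: [-7.8, -7.7, 26.9]
grip_width: -0.0001
finger_force: 14.0
```

```bash
python3 go.py
```

```text
t 12.2 TCP tray mm [63.4675 -0.5758 13.3897] F tray [ 5.614   7.5103 27.497 ] M tray [ 1.8561 -0.9732 -0.0442] w -9.201903714160572e-05 tilt deg [0.0034 0.0874 0.0538]
```

>>> play_rows([
  [0,0,-0.02,0,0,0,1],
  [0,0,-0.05,0,0,0,1],
  [-0.08,0.03,-0.06,0,0,0,1],
  [-0.16,0.08,-0.06,0,0,0,1],
  [-0.208,0.08,-0.04,0,0,0,1],
  [-0.208,0.08,0,0,0,0,1],
  [-0.208,0.08,0.016,0,0,0,1],
  [-0.208,0.08,0.02,0,0,0,1],
  [-0.208,0.08,0.02,0,0,0,1],
])

```text
clock: 13.1
position: [0.6368, -0.2637, 0.0706]
tool_rot: [-3.14, -0.49, 1.535]
force: [0.5, -0.3, 0.4]
grip_width: 0.0
finger_force: 0.0
```

```bash
python3 go.py
```

```text
t 13.1 TCP tray mm [-40.0863 -40.4555   1.6205] F tray [-0.0836 -0.5525  0.4796] M tray [0.0124 0.4788 0.0282] w 3.295412357763377e-05 tilt deg [0.0958 0.0871 0.0334]
```

>>> play_rows([
  [0,0,0.002,0,0,0,1],
  [0,0,0.004,0,0,0,1],
  [0,0,0.004,0,0,0,1],
])

```text
clock: 13.4
position: [0.6369, -0.2636, 0.0705]
tool_rot: [-3.141, -0.49, 1.536]
force: [-7.7, -6.1, 20.4]
grip_width: -0.0
finger_force: 10.6
```

```bash
python3 go.py
```

```text
t 13.4 TCP tray mm [-40.0148 -40.6165   1.4251] F tray [ 3.9143  7.4521 21.011 ] M tray [ 1.6657 -0.4781 -0.0342] w -3.5370268175264596e-05 tilt deg [0.0257 0.059  0.0081]
```

The face touches at 1.4 mm, so the handle top is 10.8 mm and the head top 12.0 mm above it (11 and 12 expected). The hammer is fully home, so I retreat.

>>> play_rows([
  [0,0,-0.03,0,0,0,1],
  [0,0,-0.1,0,0,0,1],
  [0,0,-0.18,0,0,0,1],
  [0,0,-0.25,0,0,0,1],
  [0,0,-0.25,0,0,0,1],
  [0,0,-0.25,0,0,0,1],
])

```text
clock: 14.0
position: [0.6351, -0.3216, 0.1791]
tool_rot: [-3.14, -0.49, 1.535]
force: [-0.3, -0.1, -0.9]
grip_width: 0.0001
finger_force: 0.0
```

```bash
python3 go.py; python3 - <<'E'
from workcell import *
import cv2
cv2.imwrite("pics/w6.png",grab_frame("wrist")[:,:,::-1])
E
```

```text
t 14.0 TCP tray mm [-40.2619 -40.7644 124.639 ] F tray [-0.4959  0.3384 -0.7934] M tray [0.0098 0.5073 0.0098] w 0.00013818094597283585 tilt deg [0.0514 0.0967 0.0247]
```

View pics/w6.png

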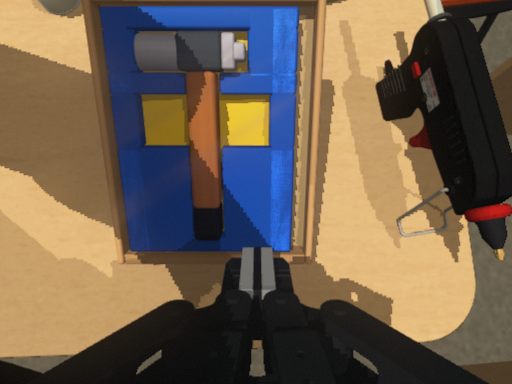

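The hammer lies in its cutout (head at (190,50), end at (208,238)) and the gripper is clear.

```bash
python3 -c "
from workcell import *
print(job_done())"
```

```text
the job is handed in; nothing more can be done
None
```

The hammer is back in its cutout: pressing on the handle at the clips (34 N) and on the head (27 N) found both at the height expected for lying on the floor (within 0.2 mm). The gripper never touched the jar, tape or stapler, and I handed the job in just after 14 s.

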